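Tip a dry clay stamp out of its tube and lay it on the kiln shelf

ROBOT

A 6-joint arm with a two-finger parallel gripper is mounted at the origin on a cart in front of the work surface, level with it; the furniture and walls round the work are solid. World frame = base frame: x ahead of the robot, y to its left, z up, the work surface at z = 0. Lengths are in m, angles in rad, forces in N, time in s.
With the tool pointing down it reaches from about 0.25 to 0.725 m from the base axis. Payload 4 kg.
Tool frame: the origin (TCP) lies at the very end of the fingers, on their centre line; the grasp point (between the pads) lies 19 mm behind it; z points along the fingers, y is the line along which they close (so a half turn about z gives the same grasp; the last joint's range is limited). The gripper opens to 85 mm and grips with 20 to 120 N. Pads are 22 mm wide; open, the fingers measure 114 mm over their backs; the gripper's body (76 mm by 85 mm) begins 54 mm behind the grasp point. The pads swing forward as they close: fully open they stand 13 mm farther back than shut.
Start: joints at [1.186, 0.241, 0.005, 1.335, 0, 1.571], TCP at [0.188, 0.463, 0.2] pointing down, gripper open.
Joint ranges: [-2.72, 2.72], [-1.05, 1.87], [-1.09, 1.28], [-1.99, 2.15], [-1.42, 1.44], [-3.14, 3.14]. Speed limits (rad/s): [2.79, 2.79, 3.14, 3.14, 3.14, 3.14].

INTERFACE

Orientations are given as a unit quaternion [x, y, z, w].
In Python, from workcell import bot, vision, workorder gives the robot as it stands.
- The arm moves only by the shell command python3 -m creep 'ROWS' [OPENING]. ROWS is JSON, a list of rows, each a list of 2 entries, a list of its own where there are three numbers: the shift along the tool's x, y, z in mm, then the turn, a rotation vector about the tool's x, y, z in rad. In form: [[[dx, dy, dz], [wx, wy, wz]], ...]. A call has 1 to 12 rows; each row shifts and turns the commanded pose from where the row before left it, along the tool's axes as they then stand; what a row does not reach is not made up. A row lasts 1/8 s, in which the tool goes at most 62.5 mm and 10.7 degrees, less where a joint would pass 70% of its speed; a pose out of reach is approached as far as the arm can. A call is refused whole if a number of a shift passes 62.5 or a number of a turn 0.188, either way. A call with a gripper value outside its range is refused whole. OPENING is the finger opening in mm, from 0 to 85.4, set as the call begins (- or left out, the last holds). The fingers move at their own pace and stop on an object; the grip force is fixed at half the most. Time passes only in rows, so rows that do not move let the fingers close. It gives the time, the measured TCP pose, the force, the opening and the grip force at its end, in the units of the state.
- bot.get_obs(): the state, without advancing time (a new reading comes with each control period).
- vision.camera(name): name is "scene" or "top"; returns a dict with "image" (384x512x3 uint8, blue, green, red), "z_map" (384x512 float32, m along the optical axis (not along the pixel's ray), 0 where there is no reading), "K" (3x3 intrinsics, pixels), "k1" (the pictures are not rectified: a ray, as slopes to the right and down, at radius r is drawn at 1 + k1 r^2 times it, then the intrinsics apply), "rvec" (rotation vector, rad) and "tvec" (3), from world to camera coordinates, as OpenCV has them. Camera axes: x right, y down, z forward; pixel columns grow to the right and rows downward; lengths in m; the calibration is good to about 2 mm. A picture is of the moment at which its call begins.
- workorder.job_done(): hands the job in; it is judged then, once.
Trained networks look in a picture, given as the dict that the camera call returned (one of the last four; its "shot" number tells which), for a name from the list of things; names that differ only in an ending like _2 or _b are one class to them, and where a whole thing is asked for, a point or a joint stands for the part that bears it (a point fixed in the world has none). Each returns a list of dicts, best first, with "score" (0 to 1); they miss things now and then, are a little off and sometimes report something else, mostly with a low value. They report only what shows in the picture. A call takes as long as a camera call.
- vision.spot_in(picture, query): "position" ([column, row] in pixels, amid what is visible of it).
- vision.place_of(picture, query): "position" ([column, row] in pixels: a listed point, or the origin of a listed thing).
The state is a dict: "clock": time; "joint_pos": joint angles; "joint_vel": joint speeds; "tau": joint torques, N m; "eef_pos": TCP position; "tool_rot": TCP orientation; "ft_force": force on the tool from outside, world axes, zero at the start; "ft_torque": the same for the moment, N m; "grip_width": finger opening in m; "grasp_force": force on a finger pad.
Only numpy, scipy, OpenCV 4.12 (cv2) and the standard library are available. Lean on these libraries where they do the work, as an engineer would, in place of code of your own. Each camera call takes 0.05 s, during which the arm holds its last target. There are 200 camera calls.

TASK

The unfired clay stamp lies hidden in the card tube on the raised ware board. Pick the tube up and tip its mouth down close over the ware board so that the stamp's handle slides out a few centimetres and comes to rest on the board, then lay the tube flat on the ware board with the stamp still in it, and let go. Draw the stamp out by its bared handle and set it down gently on the kiln shelf inside its pencilled outline, head in the wide end; dry clay is brittle, so it must not tumble out onto the ware board, and the pot and the tile on the shelf stay in their places.

Things in the scene. Friction and masses are not known exactly. Their poses are not given: they have to be found in the camera images.
- ware_board: Fixed wooden ware board on short props over the crowded table, 340 x 800 mm; its top is at z = 0.212 m, x from 0.33 to 0.67, y from -0.40 to 0.40. Origin at table height (z = 0) under its centre.
- stamp_tube: Loose brown card tube, octagonal, 180 long, 48 mm across flats, wall 4, 0.12 kg, lying on a flat. Origin under mid length; x from the open mouth (-90) to the grey-capped closed end (+90), z up; axis at z = 24. Inside 172 deep, 40 across flats. The stamp slides in it beyond about 20 degrees of tip and stays put when level; at 40 its end stands on the board, at less it may skid farther out.
- tube_mouth (a point): Centre of the tube's open mouth, on the tube's axis, 24 mm above the board when it lies. It faces roughly towards the robot at the start.
- tube_end (a point): Centre of the tube's closed end, on the tube's axis, 180 mm from tube_mouth.
- clay_stamp: Loose cream eight-sided clay bar, 140 long, 0.09 kg: handle 90 long and 28 mm across flats, flaring to a head 35 long and 34 across flats. Origin at mid length on its axis; x runs from the handle end (-70) to the stamping face (+70); balance point near x = +6. Starts wholly in the tube, handle towards the mouth, its end 18 to 30 mm inside.
- stamp_handle_end (a point): Centre of the end of the stamp's handle, on its axis.
- stamp_face (a point): Centre of the ribbed face at the stamp's head end, on its axis, 140 mm from stamp_handle_end.
- kiln_shelf: Fixed pale slab on the ware board, 170 (x) x 200 (y) x 12 mm, with three pencilled outlines on top. Origin under its centre, z up; -x side roughly towards the robot. Stamp outline: along x at y = +48, from x = -75 to +75, 33 wide for the handle (at -x), 46 wide for the head (at +x). Pot circle at (40, -48), tile rectangle at (-45, -48).
- outline_handle_end (a point): Point on the kiln shelf's top (12 mm above the ware board) over which the end of the stamp's handle belongs.
- outline_face_end (a point): Point on the kiln shelf's top over which the stamp's face belongs, 140 mm from outline_handle_end along the shelf's +x.
- small_pot: Speckled sand-coloured round pot, 67 mm across, 72 high, standing loose in its circle on the kiln shelf. Origin under its centre.
- tile: Speckled bare clay tile, 75 x 45 x 10 mm, lying loose in its rectangle on the kiln shelf. Origin under its centre.

How it is judged:
By the outcome, as a careful person would: the job done as asked, in the order asked, and still so for the second after the job is handed in, with the robot touching nothing.
It also fails if it takes over 67 s, if anything falls off the work surface, if the arm or the gripper's body presses on something with over 40 N, if the wrist force passes 120 N, or if a joint passes its speed limit or range.

## Working session

There is one attempt and no reset: what is moved stays moved. The work goes in short steps, Python scripts to look and compute and a shell command to move; the robot and the scene stay as the last step left them, time stands still between calls to the robot, and variables do not carry over. Pictures are saved under pics/ and viewed, at most 13 in all, crops included, and the job is handed in when it is done.

```bash
mkdir -p pics; ls; cat > h.py <<'E'
import numpy as np, cv2
from scipy.spatial.transform import Rotation as R
from workcell import bot, vision, workorder
def cam(n):
    p=vision.camera(n); p['R']=cv2.Rodrigues(np.array(p['rvec'],float))[0]; p['t']=np.array(p['tvec'],float).ravel(); return p
def ray(p,uv):
    K=np.array(p['K']); d=np.array([(uv[0]-K[0,2])/K[0,0],(uv[1]-K[1,2])/K[1,1]]); s=d.copy()
    for _ in range(20): s=d/(1+p['k1']*(s@s))
    return -p['R'].T@p['t'], p['R'].T@np.array([*s,1.])
def at_z(p,uv,z):
    c,d=ray(p,uv); return c+d*(z-c[2])/d[2]
def at_depth(p,uv):
    c,d=ray(p,uv); u,v=int(round(uv[0])),int(round(uv[1])); return c+d*p['z_map'][v,u]
def cloud(p):
    h,w=p['z_map'].shape; K=np.array(p['K']); u,v=np.meshgrid(np.arange(w),np.arange(h))
    d=np.stack([(u-K[0,2])/K[0,0],(v-K[1,2])/K[1,1]],-1); s=d.copy()
    for _ in range(20): s=d/(1+p['k1']*(s**2).sum(-1,keepdims=True))
    z=p['z_map'][...,None]; X=np.concatenate([s*z,z],-1)
    return (X-p['t'])@p['R']
def save(p,n): cv2.imwrite('pics/'+n,p['image'])
E
python3 - <<'E'
from h import *
np.set_printoptions(precision=4,suppress=True)
o=bot.get_obs(); print({k:np.round(v,4) for k,v in o.items()})
Z={'tube_mouth':.236,'tube_end':.236,'stamp_tube':.212,'outline_handle_end':.224,'outline_face_end':.224,'kiln_shelf':.212,'small_pot':.224,'tile':.224}
for n in('top','scene'):
    p=cam(n); save(p,n+'0.png'); print(n,-p['R'].T@p['t'])
    for q,z in Z.items():
        for r in vision.place_of(p,q)[:2]: print(q,r['score'],r['position'],at_z(p,r['position'],z))
E
```

```text
pics
{'clock': np.float64(0.0), 'joint_pos': array([1.186 , 0.2414, 0.0037, 1.3352, 0.    , 1.5708]), 'joint_vel': array([-0.0003,  0.0004,  0.0005, -0.0016, -0.0013,  0.0009]), 'tau': array([ -0.001 , -37.2318,  25.2406,   0.017 ,   0.0001,  -0.    ]), 'eef_pos': array([0.1874, 0.4628, 0.1992]), 'tool_rot': array([ 0.1912,  0.9816, -0.001 , -0.0002]), 'ft_force': array([-0.4061,  0.0768,  0.5147]), 'ft_torque': array([-0.026 , -0.0695, -0.006 ]), 'grasp_force': np.float64(0.0), 'grip_width': np.float64(0.0855)}
top [0.2928 0.0085 1.3025]
tube_mouth 0.85 [195.3, 201.0] [0.4666 0.1758 0.236 ]
tube_end 0.73 [178.4, 132.1] [0.6385 0.2356 0.236 ]
tube_end 0.26 [368.4, 172.7] [ 0.567  -0.2427  0.236 ]
stamp_tube 0.87 [193.4, 168.1] [0.5541 0.1927 0.212 ]
outline_handle_end 0.72 [327.7, 205.5] [ 0.4803 -0.1477  0.224 ]
outline_handle_end 0.69 [366.1, 205.9] [ 0.4859 -0.2417  0.224 ]
outline_face_end 0.94 [336.3, 153.5] [ 0.6141 -0.1641  0.224 ]
kiln_shelf 0.79 [347.4, 183.7] [ 0.5411 -0.1965  0.212 ]
small_pot 0.75 [373.4, 173.1] [ 0.5699 -0.258   0.224 ]
tile 0.66 [366.0, 206.6] [ 0.4841 -0.2415  0.224 ]
scene [-0.1404 -0.4037  0.5614]
tube_mouth 0.66 [181.4, 141.8] [0.4789 0.1832 0.236 ]
tube_end 0.72 [204.4, 115.6] [0.6545 0.2616 0.236 ]
tube_end 0.54 [198.2, 132.5] [0.546  0.1917 0.236 ]
stamp_tube 0.71 [195.0, 138.3] [0.5608 0.2155 0.212 ]
outline_handle_end 0.68 [313.7, 183.1] [ 0.4844 -0.1349  0.224 ]
outline_face_end 0.86 [354.1, 163.1] [ 0.6148 -0.1636  0.224 ]
kiln_shelf 0.56 [354.5, 189.0] [ 0.5281 -0.1989  0.212 ]
small_pot 0.89 [393.4, 179.7] [ 0.5839 -0.2532  0.224 ]
small_pot 0.6 [354.3, 185.3] [ 0.519  -0.2003  0.224 ]
tile 0.85 [372.3, 201.3] [ 0.4791 -0.2475  0.224 ]
```

```bash
python3 - <<'E'
from h import *
a=cv2.imread('pics/top0.png')[110:230,140:420]; cv2.imwrite('pics/topc.png',cv2.resize(a,None,fx=2.85,fy=2.85,interpolation=cv2.INTER_CUBIC))
p=cam('top'); P=cloud(p)
np.set_printoptions(precision=4,suppress=True)
m=(P[...,2]>.245)&(P[...,0]>.33)&(P[...,0]<.72)&(P[...,1]>.05)&(P[...,1]<.38)
q=P[m]; print(m.sum(),q[:,2].max(),np.percentile(q[:,2],95))
r=cv2.minAreaRect(q[:,:2].astype(np.float32)); b=cv2.boxPoints(r); print(r,b)
# everything high in scene, coarse: obstacles
for n in('top','scene'):
    p=cam(n);P=cloud(p); ok=(p['z_map']>0)&(P[...,2]>.27)
    import collections
    c=collections.defaultdict(lambda:[0,0])
    for x,y,z in P[ok]:
        if -.2<x<1 and -.7<y<.7:
            k=(round(x*10)/10,round(y*10)/10); c[k][0]+=1; c[k][1]=max(c[k][1],z)
    print(n,[(k,v[0],round(float(v[1]),2)) for k,v in sorted(c.items()) if v[0]>8])
E
```

```text
1904 0.2944871232189843 0.28378656840987126
((0.5795161724090576, 0.24251487851142883), (0.25290051102638245, 0.14647631347179413), 58.425140380859375) [[0.4509 0.1731]
 [0.5757 0.0964]
 [0.7081 0.3119]
 [0.5833 0.3886]]
top [((0.1, 0.0), 226, 0.3), ((0.1, 0.2), 102, 0.71), ((0.1, 0.3), 180, 0.72), ((0.2, 0.2), 531, 0.72), ((0.2, 0.3), 2581, 0.72), ((0.2, 0.4), 2138, 0.68), ((0.2, 0.5), 217, 0.5), ((0.4, -0.4), 223, 0.31), ((0.4, -0.3), 146, 0.31), ((0.5, -0.4), 209, 0.31), ((0.5, -0.3), 147, 0.31), ((0.5, -0.2), 22, 0.3), ((0.6, -0.3), 130, 0.3), ((0.6, -0.2), 105, 0.3), ((0.6, 0.3), 50, 0.29), ((0.6, 0.4), 98, 0.29), ((0.8, -0.1), 528, 0.29)]
scene [((0.0, -0.1), 2899, 0.31), ((0.0, 0.0), 2492, 0.31), ((0.1, -0.1), 369, 0.29), ((0.1, 0.0), 614, 0.31), ((0.4, -0.4), 1047, 0.31), ((0.4, -0.3), 343, 0.31), ((0.5, -0.4), 215, 0.31), ((0.5, -0.3), 201, 0.31), ((0.5, -0.2), 82, 0.3), ((0.6, -0.3), 206, 0.3), ((0.6, -0.2), 148, 0.3), ((0.6, 0.3), 68, 0.29), ((0.6, 0.4), 49, 0.29), ((0.7, -0.1), 23, 0.28), ((0.8, -0.2), 17, 0.28), ((0.8, -0.1), 279, 0.29)]
```

View pics/scene0.png

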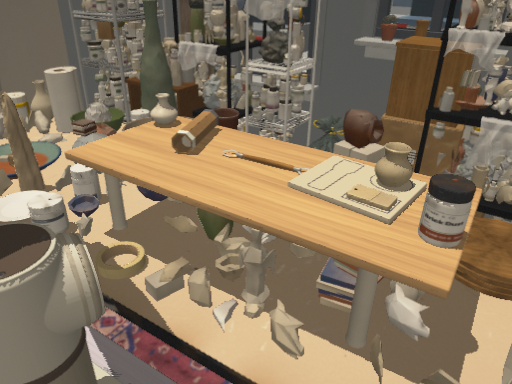

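View pics/topc.png

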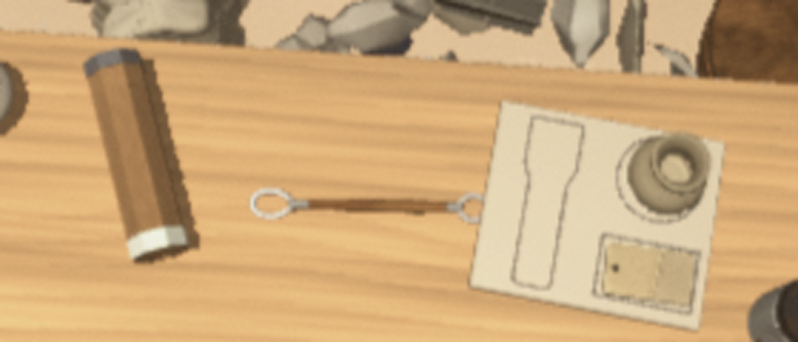

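The scene picture shows the tube with its pale mouth nearest us at about (181,142) and its cap at about (205,116). The wire tool is mid-board, and the shelf carries the empty outline, the tile and the pot (393,165). In the top crop, tube and outline agree with the networks: mouth ≈ (195,199) and cap ≈ (179,132) in full-image pixels. I'll refine the tube axis from depth and lift the arm clear.

```bash
cat >> h.py <<'E'
def tubefit(n,c,L=.13,zmin=.252,zmax=.268):
    p=cam(n);P=cloud(p); m=(p['z_map']>0)&(P[...,2]>zmin)&(P[...,2]<zmax)&(np.hypot(P[...,0]-c[0],P[...,1]-c[1])<L)
    q=P[m]; ctr,(w,h),a=cv2.minAreaRect(q[:,:2].astype(np.float32))
    u=np.linalg.svd(q[:,:2]-q[:,:2].mean(0))[2][0]; u=u*np.sign(u[0]); s=(q[:,:2]-q[:,:2].mean(0))@u
    lo,hi=np.percentile(s,[.5,99.5]); mu=q[:,:2].mean(0)
    print(n,'n',len(q),'z',np.median(q[:,2]).round(4),'rect',np.round(ctr,4),round(w,4),round(h,4),'yaw',np.degrees(np.arctan2(u[1],u[0])).round(2),'ends',(mu+u*lo).round(4),(mu+u*hi).round(4)); return p
E
python3 - <<'E'
from h import *
for n in('top','scene'): tubefit(n,(.555,.207),.11)
o=bot.get_obs(); print(o['eef_pos'],o['tool_rot'],o['joint_pos'])
E
python3 -m creep '[[[0,0,-50],[0,0,-0.1]],[[0,0,-50],[0,0,-0.18]],[[0,0,-50],[0,0,-0.18]],[[0,0,0],[0,0,-0.18]],[[0,0,0],[0,0,-0.1]]]' 85
python3 -c "
from h import *
print(bot.get_obs()['joint_pos'])"
```

```text
top n 1049 z 0.2583 rect [0.5568 0.2052] 0.1819 0.0432 yaw 19.63 ends [0.4721 0.1743] [0.6411 0.2346]
scene n 438 z 0.2606 rect [0.5564 0.1981] 0.1847 0.0381 yaw 19.0 ends [0.4704 0.1683] [0.6422 0.2274]
[0.18768781 0.46343516 0.20009078] [ 1.91235621e-01  9.81544159e-01 -1.18172659e-05 -8.05346682e-06] [1.18598585e+00 2.40625345e-01 4.99211385e-03 1.33518937e+00
 1.12907226e-05 1.57082755e+00]
clock: 1.78
eef_pos: [0.1879, 0.4639, 0.3511]
tool_rot: [-0.179, 0.984, 0.001, 0.001]
ft_force: [0.2, 0.9, -0.4]
grip_width: 0.0849
grasp_force: 0.0
[ 1.18598413e+00  2.32669196e-01  3.82832318e-01  1.71875197e+00
 -6.43476457e-06  8.27029793e-01]
```

```bash
python3 -m creep '[[[-15,-22,0],[0,0,0.01]],[[-30,-44,0],[0,0,0.01]],[[-32,-47,0],[0,0,0]],[[-32,-47,0],[0,0,0]],[[-32,-47,0],[0,0,0]],[[-32,-47,0],[0,0,0]],[[-32,-47,0],[0,0,0]],[[-30,-44,0],[0,0,0]],[[-19,-27,0],[0,0,0]],[[0,0,0],[0,0,0]]]'
python3 - <<'E'
from h import *
o=bot.get_obs(); M=R.from_quat(o['tool_rot']).as_matrix(); print(M.round(3), o['joint_pos'].round(3))
print('to go mm',1e3*M.T@(np.array([.557,.205,.217])-o['eef_pos']))
E
```

```text
clock: 3.02
eef_pos: [0.5522, 0.1947, 0.3487]
tool_rot: [-0.165, 0.986, -0.0, -0.001]
ft_force: [0.0, 0.9, -0.5]
grip_width: 0.0849
grasp_force: 0.0
[[-0.946 -0.325 -0.001]
 [-0.325  0.946 -0.001]
 [ 0.002 -0.    -1.   ]] [ 0.339  0.433  0.661  1.8   -0.     0.008]
to go mm [ -8.10285739   8.20104083 131.70749391]
```

```bash
python3 -m creep '[[[-8,8,20],[0,0,-0.005]],[[0,0,40],[0,0,0]],[[0,0,40],[0,0,0]],[[0,0,22],[0,0,0]],[[0,0,10],[0,0,0]],[[0,0,0],[0,0,0]]]' 
python3 -m creep '[[[0,0,0],[0,0,0]],[[0,0,0],[0,0,0]],[[0,0,0],[0,0,0]],[[0,0,0],[0,0,0]],[[0,0,0],[0,0,0]],[[0,0,0],[0,0,0]]]' 30
```

```text
clock: 3.78
eef_pos: [0.5549, 0.2072, 0.2182]
tool_rot: [-0.17, 0.985, 0.0, -0.0]
ft_force: [-0.0, -0.5, 0.6]
grip_width: 0.0852
grasp_force: 0.0
clock: 4.53
eef_pos: [0.5572, 0.2071, 0.2223]
tool_rot: [-0.169, 0.986, 0.001, 0.004]
ft_force: [-2.4, -0.1, 12.2]
grip_width: 0.0304
grasp_force: 12.2
```

```bash
python3 - <<'E'
from h import *
p=cam('scene'); save(p,'s1.png'); q=cam('top')
a=cv2.resize(p['image'][80:190,140:280],(770,605))[:300*2]; b=a
cv2.imwrite('pics/s1c.png',cv2.resize(p['image'][80:185,140:280],(800,600)))
o=bot.get_obs(); print(o['eef_pos'],o['grip_width'],o['grasp_force'],o['ft_force'],o['ft_torque'])
E
```

```text
[0.5571614  0.20707405 0.22225523] 0.030322151625223403 12.23984612035565 [-1.29619438 -0.8061362  11.74796807] [-0.22684034  0.28379499 -0.03987827]
```

View pics/s1c.png

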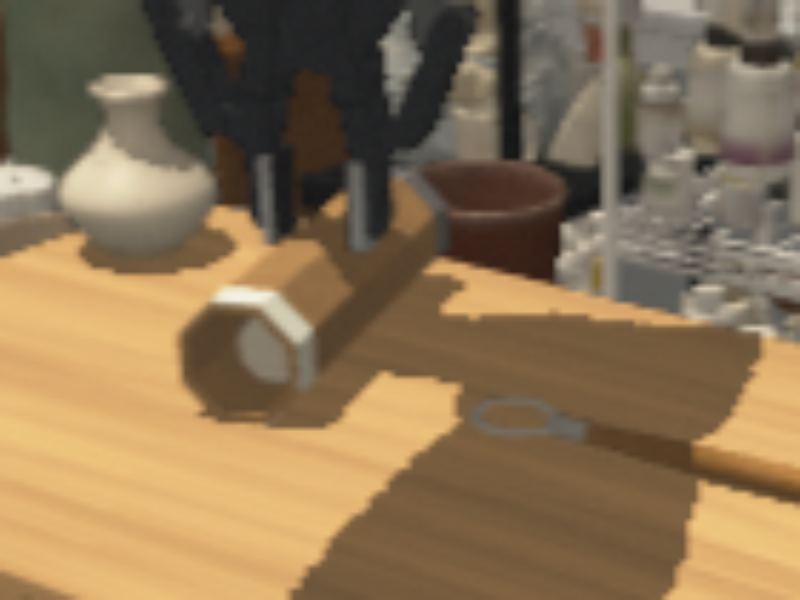

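The crop shows both fingertips ending on the tube's upper slanted faces, at about (203,123) and (188,122) in full-image pixels. They are not down beside the tube, and the tube still lies flat. I'll measure the tips against the reported TCP.

```bash
python3 - <<'E'
from h import *
np.set_printoptions(precision=3,suppress=True)
p=cam('scene');
for uv in [(203,121),(202,119),(204,118),(188,120),(187,117),(203,126),(205,128)]: print(uv,at_depth(p,uv))
tubefit('scene',(.555,.207),.11); 
q=cam('top'); P=cloud(q); cv2.imwrite('pics/t1c.png',cv2.resize(q['image'][110:230,140:300],(800,600)))
o=bot.get_obs(); print(o['joint_pos'],o['tool_rot'])
E
```

```text
(203, 121) [0.557 0.185 0.262]
(202, 119) [0.552 0.183 0.269]
(204, 118) [0.558 0.183 0.269]
(188, 120) [0.542 0.217 0.262]
(187, 117) [0.542 0.22  0.269]
(203, 126) [0.558 0.187 0.249]
(205, 128) [0.563 0.185 0.244]
scene n 416 z 0.2606 rect [0.555 0.206] 0.1844 0.0558 yaw 18.7 ends [0.47 0.17] [0.641 0.228]
[ 0.356  0.42   0.316  1.459 -0.     0.016] [-0.169  0.986  0.001  0.004]
```

View pics/t1c.png

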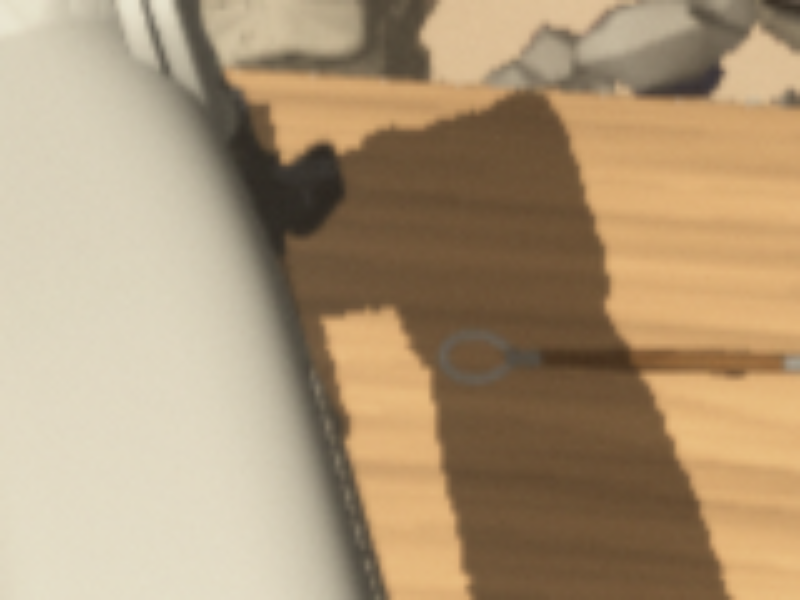

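```bash
python3 -m creep '[[[0,0,0],[0,0,0]],[[0,0,0],[0,0,0]],[[0,0,0],[0,0,0]],[[0,0,0],[0,0,0]]]' 85
python3 - <<'E'
from h import *
p=cam('scene'); cv2.imwrite('pics/s2c.png',cv2.resize(p['image'][80:185,140:280],(800,600)))
P=cloud(p); np.set_printoptions(precision=3,suppress=True)
# dark gripper pixels near tool: lowest heights
im=p['image'].astype(int).sum(-1); m=(im<150)&(np.hypot(P[...,0]-.555,P[...,1]-.207)<.09)&(P[...,2]>.216)&(P[...,2]<.29)
v,u=np.where(m)
for a,b in sorted(zip(v,u))[::-1][:40:2]: print((b,a),P[a,b])
E
```

```text
clock: 5.28
eef_pos: [0.5553, 0.2067, 0.2176]
tool_rot: [-0.169, 0.986, -0.0, -0.0]
ft_force: [-0.3, -0.1, -0.3]
grip_width: 0.085
grasp_force: 0.0
(np.int64(217), np.int64(118)) [0.57  0.154 0.272]
(np.int64(218), np.int64(117)) [0.579 0.158 0.271]
(np.int64(216), np.int64(117)) [0.568 0.155 0.275]
(np.int64(177), np.int64(117)) [0.532 0.242 0.268]
(np.int64(217), np.int64(116)) [0.566 0.151 0.278]
(np.int64(179), np.int64(116)) [0.544 0.247 0.266]
(np.int64(177), np.int64(116)) [0.532 0.241 0.27 ]
(np.int64(217), np.int64(115)) [0.567 0.151 0.28 ]
(np.int64(215), np.int64(115)) [0.567 0.157 0.279]
(np.int64(179), np.int64(115)) [0.544 0.246 0.269]
(np.int64(177), np.int64(115)) [0.532 0.241 0.273]
(np.int64(217), np.int64(114)) [0.57  0.153 0.281]
(np.int64(215), np.int64(114)) [0.565 0.156 0.282]
(np.int64(179), np.int64(114)) [0.545 0.247 0.271]
(np.int64(177), np.int64(114)) [0.536 0.245 0.273]
(np.int64(216), np.int64(113)) [0.566 0.154 0.284]
(np.int64(180), np.int64(113)) [0.548 0.247 0.272]
(np.int64(178), np.int64(113)) [0.539 0.245 0.275]
(np.int64(218), np.int64(112)) [0.575 0.155 0.284]
(np.int64(216), np.int64(112)) [0.567 0.154 0.286]
```

View pics/s2c.png

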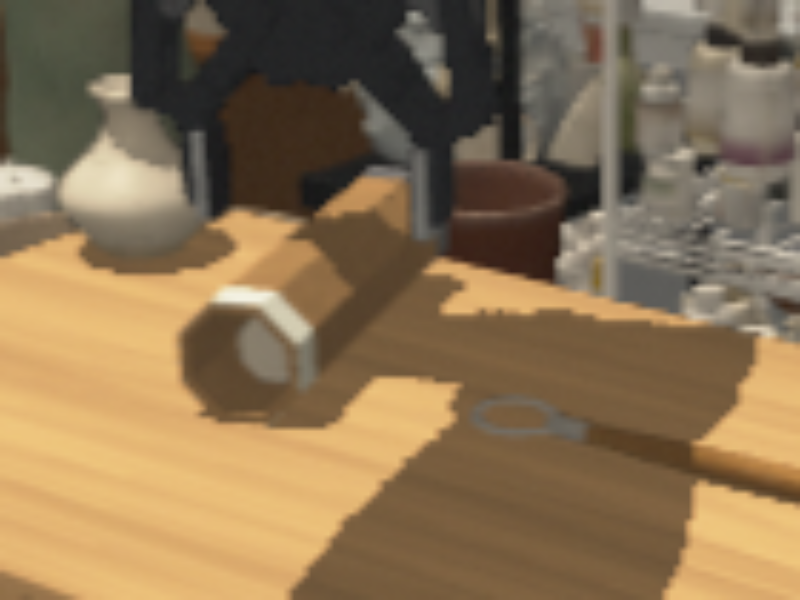

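The open fingertips, at about (217,118) and (178,117), measure z ≈ 0.265. That puts the real tool about 30 mm above the reported TCP; x and y agree. I'll go down by that gap, watching the force.

```bash
python3 -m creep '[[[0,0,12],[0,0,0]],[[0,0,10],[0,0,0]],[[0,0,8],[0,0,0]],[[0,0,0],[0,0,0]]]'
python3 -m creep '[[[0,0,0],[0,0,0]],[[0,0,0],[0,0,0]],[[0,0,0],[0,0,0]],[[0,0,0],[0,0,0]],[[0,0,0],[0,0,0]]]' 35
```

```text
clock: 5.82
eef_pos: [0.5548, 0.2065, 0.1868]
tool_rot: [-0.169, 0.986, -0.0, -0.001]
ft_force: [0.6, -0.0, -0.3]
grip_width: 0.0854
grasp_force: 0.0
clock: 6.45
eef_pos: [0.5559, 0.2069, 0.1888]
tool_rot: [-0.169, 0.986, 0.0, 0.001]
ft_force: [-0.1, 0.4, 4.7]
grip_width: 0.0471
grasp_force: 63.1
```

```bash
python3 -m creep '[[[0,0,-10],[0,0,0]],[[0,0,-25],[0,0,0]],[[0,0,-25],[0,0,0]],[[0,0,0],[0,0,0]],[[0,0,0],[0,0,0]]]'
python3 - <<'E'
from h import *
np.set_printoptions(precision=4,suppress=True)
p=cam('scene'); cv2.imwrite('pics/s3c.png',cv2.resize(p['image'][70:175,140:280],(800,600)))
tubefit('scene',(.555,.207),.11,.30,.34)
for q in('tube_mouth','tube_end','stamp_handle_end'):
    for r in vision.place_of(p,q)[:1]: print(q,r['score'],r['position'],at_z(p,r['position'],.293))
E
```

```text
clock: 7.08
eef_pos: [0.5549, 0.2066, 0.2468]
tool_rot: [-0.169, 0.986, -0.0, -0.001]
ft_force: [0.9, 0.3, -2.6]
grip_width: 0.0469
grasp_force: 62.6
scene n 861 z 0.3185 rect [0.5484 0.198 ] 0.1723 0.1132 yaw 19.73 ends [0.4696 0.1683] [0.6323 0.2266]
tube_mouth 0.82 [180.8, 114.3] [0.4928 0.1924 0.293 ]
tube_end 0.85 [209.8, 96.5] [0.6442 0.233  0.293 ]
stamp_handle_end 0.65 [185.9, 114.7] [0.4971 0.1815 0.293 ]
```

View pics/s3c.png

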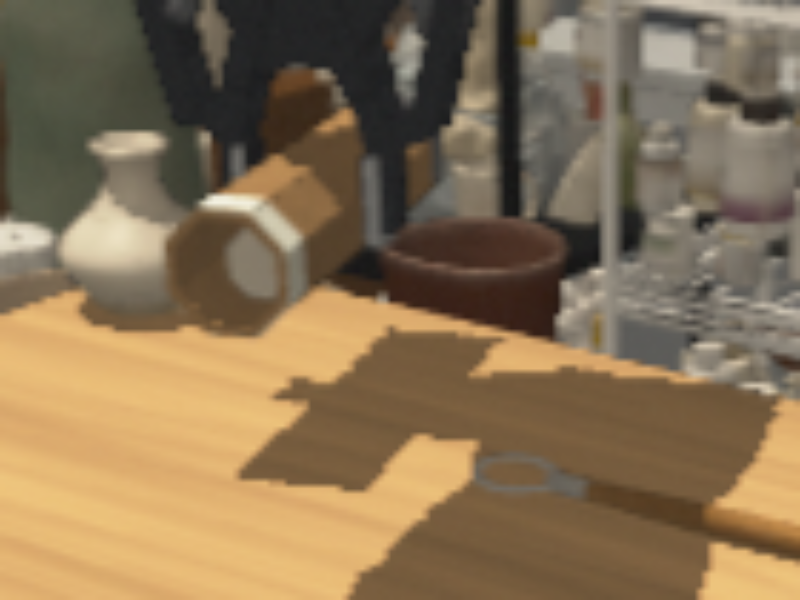

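The tube is held level at about 82 mm over the board. The crop shows the stamp still inside, its handle end pale within the mouth at about (183,116) in full-image pixels. Next I'll work out a tilt about the mouth and apply it in stages.

```bash
cat >> h.py <<'E'
def plan(m,steps):
    """m: pivot in tool frame (mm); steps: list of (turn_y deg, dM world mm). prints rows"""
    o=bot.get_obs(); M0=R.from_quat(o['tool_rot']); p=np.array(o['eef_pos'])*1e3; m=np.array(m,float)
    piv=p+M0.apply(m); print('pivot',piv.round(1),'tilt axis x.z',np.degrees(np.arcsin(-M0.as_matrix()[2,0])).round(2))
    for a,d in steps:
        piv=piv+np.array(d,float); M1=M0*R.from_rotvec([0,np.radians(a),0]); p1=piv-M1.apply(m)
        print([M0.inv().apply(p1-p).round(1).tolist(),[0,round(float(np.radians(a)),3),0]]); p,M0=p1,M1
E
python3 - <<'E'
from h import *
plan((88,0,-47),[(-5,(0,0,-8)),(-5,(0,0,-14)),(-5,(0,0,-14)),(0,(0,0,-6)),(0,(0,0,0))])
E
```

```text
pivot [472.1 177.2 294.2] tilt axis x.z -0.12
[[-3.8, 0.0, 0.2], [0, -0.087, 0]]
[[-2.6, 0.0, 6.1], [0, -0.087, 0]]
[[-1.4, 0.0, 5.9], [0, -0.087, 0]]
[[1.5, 0.0, 5.8], [0, 0.0, 0]]
[[0.0, 0.0, 0.0], [0, 0.0, 0]]
```

```bash
python3 -m creep '[[[-4,0,0],[0,-0.087,0]],[[-2.5,0,6],[0,-0.087,0]],[[-1.5,0,6],[0,-0.087,0]],[[1.5,0,6],[0,0,0]],[[0,0,0],[0,0,0]]]'
python3 - <<'E'
from h import *
np.set_printoptions(precision=4,suppress=True)
o=bot.get_obs(); print(o['joint_pos'])
c=np.array([.472,.177])
for n in('scene','top'):
    p=cam(n); P=cloud(p)
    for q in('tube_mouth','tube_end'):
        for r in vision.place_of(p,q)[:1]: 
            # intersect ray with the vertical plane holding the tube axis
            o_,d=ray(p,r['position']); nrm=np.array([-np.sin(.343),np.cos(.343),0]); s=(np.array([*c,0])-o_)@nrm/(d@nrm); print(n,q,r['score'],r['position'],o_+s*d)
    if n=='scene':
        im=p['image'].astype(int); m=(im.min(-1)>150)&(im.max(-1)-im.min(-1)<45)&(np.hypot(P[...,0]-.47,P[...,1]-.175)<.04)&(P[...,2]>.22)
        print('white rim',m.sum(),P[m].min(0),P[m].max(0)); v,u=np.where(m); print(u.min(),u.max(),v.min(),v.max())
    save(p,n+'2.png')
E
python3 -c "
from h import *
a=cv2.imread('pics/scene2.png');cv2.imwrite('pics/s4c.png',cv2.resize(a[80:185,140:280],(800,600)))"
```

```text
clock: 7.95
eef_pos: [0.5645, 0.2099, 0.2302]
tool_rot: [-0.168, 0.977, 0.022, 0.127]
ft_force: [-0.1, 0.1, -2.0]
grip_width: 0.0469
grasp_force: 62.5
[ 0.3587  0.2155  0.013   1.1091 -0.0048  0.0179]
scene tube_mouth 0.61 [181.3, 135.5] [0.4744 0.1778 0.2531]
scene tube_end 0.82 [203.5, 94.3] [0.614  0.2277 0.3057]
white rim 83 [0.4617 0.1522 0.2654] [0.4865 0.2062 0.4763]
162 192 24 132
top tube_mouth 0.7 [191.8, 199.1] [0.4577 0.1719 0.3141]
top tube_end 0.63 [173.2, 125.5] [0.6286 0.2329 0.3136]
```

View pics/s4c.png

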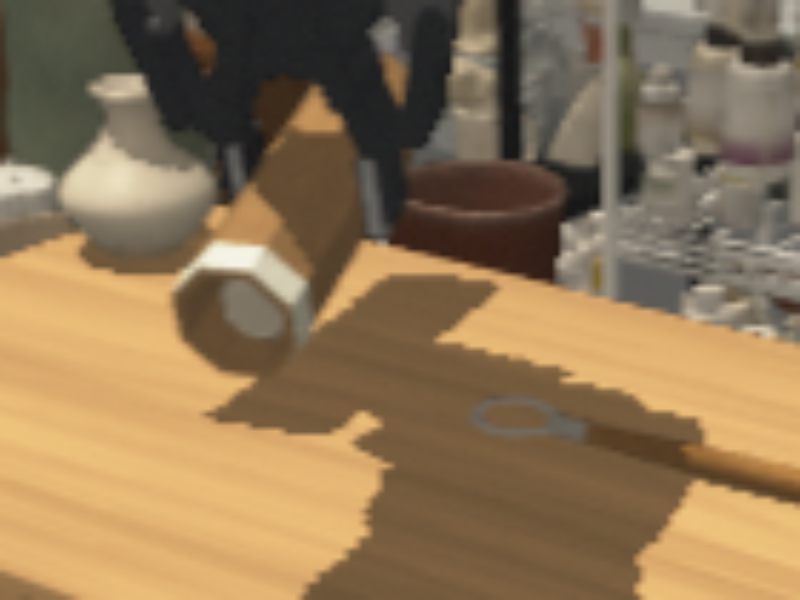

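The crop shows the tube tipped about 15° with its mouth about 40 mm over the board, and the network's mouth point gives z = 0.253, which matches the 0.252 predicted. The stamp has not slid. Now on to 40° with the mouth low.

```bash
python3 - <<'E'
from h import *
plan((88,0,-47),[(-1,(0,0,-6)),(0,(0,0,-4)),(-8,(0,0,-2)),(-8.3,(0,0,-2)),(-8,(0,0,-2)),(0,(0,0,0))])
E
```

```text
pivot [473.7 177.8 253.4] tilt axis x.z 14.97
[[0.7, -0.0, 4.3], [0, -0.017, 0]]
[[1.1, -0.0, 3.8], [0, 0.0, 0]]
[[-5.1, -0.0, -10.8], [0, -0.14, 0]]
[[-5.1, -0.0, -11.4], [0, -0.145, 0]]
[[-4.6, -0.0, -11.0], [0, -0.14, 0]]
[[0.0, 0.0, 0.0], [0, 0.0, 0]]
```

```bash
python3 -m creep '[[[0.7,0,4.3],[0,-0.017,0]],[[1.1,0,3.8],[0,0,0]],[[-5.1,0,-10.8],[0,-0.14,0]],[[-5.1,0,-11.4],[0,-0.145,0]],[[-4.6,0,-11],[0,-0.14,0]],[[0,0,0],[0,0,0]],[[0,0,0],[0,0,0]],[[0,0,0],[0,0,0]]]'
cat >> h.py <<'E'
def axisplane(p,uv,c=(.4737,.1778),yaw=.343):
    o_,d=ray(p,uv); nrm=np.array([-np.sin(yaw),np.cos(yaw),0]); s=(np.array([*c,0])-o_)@nrm/(d@nrm); return o_+s*d
E
python3 - <<'E'
from h import *
np.set_printoptions(precision=4,suppress=True)
plan((88,0,-47),[(0,(0,0,4)),(0,(0,0,4))])
p=cam('scene')
for q in('tube_mouth','tube_end','stamp_handle_end'):
    for r in vision.place_of(p,q)[:2]: print(q,r['score'],r['position'],axisplane(p,r['position']))
E
```

```text
clock: 9.25
eef_pos: [0.5667, 0.2108, 0.2599]
tool_rot: [-0.159, 0.925, 0.058, 0.34]
ft_force: [-1.0, 1.0, -0.9]
grip_width: 0.0467
grasp_force: 62.8
pivot [474.8 178.2 238.7] tilt axis x.z 40.39
[[-2.6, 0.0, -3.0], [0, 0.0, 0]]
[[-2.6, 0.0, -3.0], [0, 0.0, 0]]
tube_mouth 0.64 [178.2, 141.7] [0.4573 0.1719 0.2455]
tube_end 0.63 [199.4, 77.0] [0.5932 0.2205 0.3516]
stamp_handle_end 0.65 [179.4, 152.1] [0.4593 0.1727 0.2208]
stamp_handle_end 0.57 [178.4, 141.7] [0.4583 0.1723 0.2451]
```

```bash
python3 -m creep '[[[-2.1,0,-2.5],[0,0,0]],[[-2.1,0,-2.5],[0,0,0]],[[-2.1,0,-2.5],[0,0,0]],[[-2.1,0,-2.5],[0,0,0]],[[0,0,0],[0,0,0]],[[0,0,0],[0,0,0]]]'
python3 - <<'E'
from h import *
np.set_printoptions(precision=4,suppress=True)
p=cam('scene')
for q in('tube_mouth','tube_end','stamp_handle_end'):
    for r in vision.place_of(p,q)[:2]: print(q,r['score'],r['position'],axisplane(p,r['position']))
cv2.imwrite('pics/s5c.png',cv2.resize(p['image'][80:185,140:280],(800,600)))
plan((88,0,-47),[])
plan((126,0,-27),[(7,(0,0,0)),(8,(0,0,0)),(9,(0,0,1)),(8.4,(0,0,2)),(8,(0,0,5)),(0,(0,0,0))])
E
```

```text
clock: 10.2
eef_pos: [0.5648, 0.2101, 0.2713]
tool_rot: [-0.159, 0.925, 0.058, 0.339]
ft_force: [0.3, 0.9, -1.8]
grip_width: 0.0467
grasp_force: 62.8
tube_mouth 0.83 [181.3, 137.5] [0.474  0.1779 0.2486]
tube_end 0.72 [194.8, 108.1] [0.5566 0.2074 0.2888]
stamp_handle_end 0.77 [178.8, 155.3] [0.4552 0.1712 0.2151]
pivot [472.9 177.5 250.1] tilt axis x.z 40.26
pivot [457.7 172.1 210.3] tilt axis x.z 40.26
[[4.2, 0.0, 15.2], [0, 0.122, 0]]
[[5.0, -0.0, 17.3], [0, 0.14, 0]]
[[5.3, 0.0, 18.5], [0, 0.157, 0]]
[[4.7, 0.0, 16.2], [0, 0.147, 0]]
[[4.3, 0.0, 12.3], [0, 0.14, 0]]
[[0.0, 0.0, 0.0], [0, 0.0, 0]]
```

View pics/s5c.png

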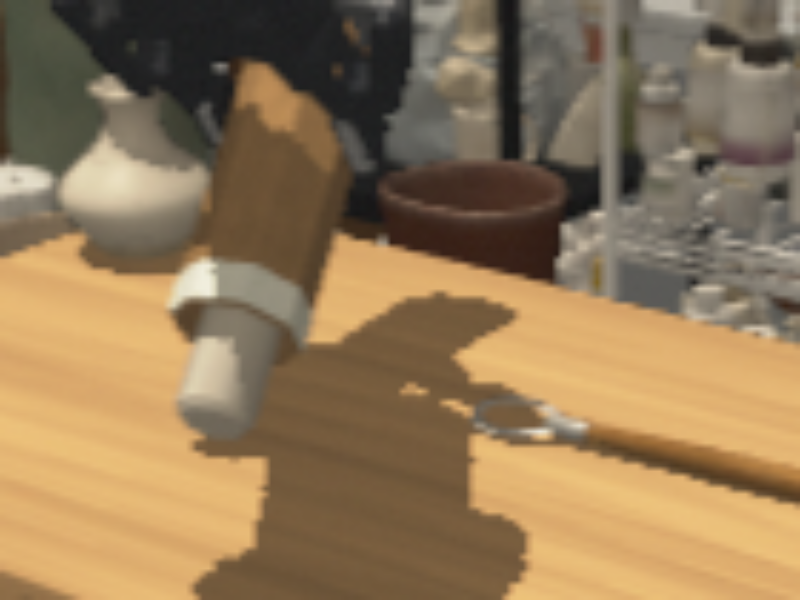

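The crop shows the handle out about 4 cm and standing on the board, its end at about (178,156) in full-image pixels, still inside the white-rimmed mouth. Now I level the tube about the handle's end.

```bash
python3 -m creep '[[[4.2,0,15.2],[0,0.122,0]],[[5,0,17.3],[0,0.14,0]],[[5.3,0,18.5],[0,0.157,0]],[[4.7,0,16.2],[0,0.147,0]],[[4.3,0,12.3],[0,0.14,0]],[[0,0,0],[0,0,0]],[[0,0,0],[0,0,0]]]'
python3 - <<'E'
from h import *
np.set_printoptions(precision=4,suppress=True)
plan((88,0,-47),[])
p=cam('scene')
for q in('tube_mouth','tube_end','stamp_handle_end'):
    for r in vision.place_of(p,q)[:2]: print(q,r['score'],r['position'],axisplane(p,r['position']))
E
```

```text
clock: 11.28
eef_pos: [0.5771, 0.2144, 0.19]
tool_rot: [-0.169, 0.986, -0.0, -0.002]
ft_force: [-0.4, 0.4, -2.1]
grip_width: 0.0471
grasp_force: 67.5
pivot [494.3 185.1 237.3] tilt axis x.z -0.2
tube_mouth 0.77 [185.3, 136.7] [0.4947 0.1853 0.2426]
tube_end 0.82 [210.5, 113.6] [0.6575 0.2434 0.2439]
tube_end 0.29 [201.5, 136.7] [0.5891 0.219  0.2067]
stamp_handle_end 0.33 [208.0, 113.5] [0.6396 0.2371 0.2498]
```

```bash
python3 -m creep '[[[0,0,1],[0,0,0]],[[0,0,1],[0,0,0]],[[0,0,0],[0,0,0]]]'
python3 - <<'E'
from h import *
np.set_printoptions(precision=4,suppress=True)
p=cam('scene'); P=cloud(p); save(p,'s6.png')
cv2.imwrite('pics/s6c.png',cv2.resize(p['image'][80:185,140:280],(800,600)))
tubefit('scene',(.578,.214),.12,.25,.264)
for r in vision.place_of(p,'stamp_handle_end')[:3]: print(r['score'],r['position'],axisplane(p,r['position']),at_depth(p,r['position']))
E
```

```text
clock: 11.85
eef_pos: [0.5765, 0.2142, 0.1893]
tool_rot: [-0.169, 0.986, -0.0, -0.001]
ft_force: [-0.5, -0.2, -2.5]
grip_width: 0.0468
grasp_force: 67.5
scene n 438 z 0.2595 rect [0.5602 0.2386] 0.1897 0.1318 yaw 53.55 ends [0.5097 0.1552] [0.6272 0.3142]
0.52 [179.3, 149.8] [0.4597 0.1728 0.226 ] [0.4489 0.1625 0.232 ]
```

View pics/s6c.png

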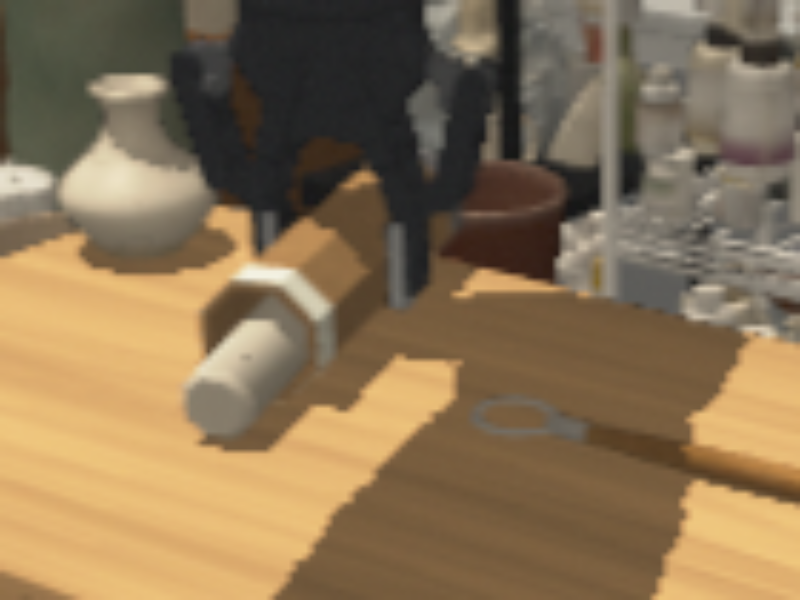

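The crop shows the tube nearly down with the handle bared about 4 cm, its end at about (178,151). I'll lower it the last bit until contact and release.

```bash
python3 -m creep '[[[0,0,1],[0,0,0]],[[0,0,1],[0,0,0]],[[0,0,0],[0,0,0]]]'; python3 -m creep '[[[0,0,1],[0,0,0]],[[0,0,0],[0,0,0]]]'
```

```text
clock: 12.38
eef_pos: [0.5768, 0.2143, 0.1877]
tool_rot: [-0.169, 0.986, -0.0, -0.001]
ft_force: [-0.1, -0.1, 1.0]
grip_width: 0.0468
grasp_force: 67.9
clock: 12.62
eef_pos: [0.5771, 0.2144, 0.187]
tool_rot: [-0.169, 0.986, -0.0, -0.001]
ft_force: [-0.0, -0.7, 4.1]
grip_width: 0.0466
grasp_force: 68.2
```

```bash
python3 -m creep '[[[0,0,0],[0,0,0]],[[0,0,0],[0,0,0]],[[0,0,0],[0,0,0]],[[0,0,-15],[0,0,0]],[[0,0,-35],[0,0,0]],[[0,0,-30],[0,0,0]],[[0,0,0],[0,0,0]]]' 85
cat > m.py <<'E'
from h import *
np.set_printoptions(precision=4,suppress=True)
p=cam('scene'); P=cloud(p); im=p['image'].astype(int)
for q in('tube_mouth','tube_end','stamp_handle_end'):
    for r in vision.place_of(p,q)[:2]: print(q,r['score'],r['position'],at_z(p,r['position'],.229 if 'stamp' in q else .236))
tubefit('scene',(.578,.214),.115,.252,.266)
# handle: board-above points before the mouth
m=(P[...,2]>.222)&(P[...,2]<.25)&(P[...,0]>.40)&(P[...,0]<.485)&(P[...,1]>.12)&(P[...,1]<.22)&(im.max(-1)-im.min(-1)<60)
q=P[m]; print(m.sum(),q.min(0),q.max(0))
t=m&(P[...,2]>.231); h=P[t][:,:2]; mu=h.mean(0); u=np.linalg.svd(h-mu)[2][0]; u*=np.sign(u[0]); s=(h-mu)@u; print('top of handle',len(h),mu,np.degrees(np.arctan2(u[1],u[0])),mu+u*s.min(),mu+u*s.max(),'ztop',np.percentile(P[t][:,2],[50,90,100]))
o=bot.get_obs(); print(o['eef_pos'],o['joint_pos'])
E
python3 m.py
```

```text
clock: 13.5
eef_pos: [0.5786, 0.215, 0.2704]
tool_rot: [-0.169, 0.986, 0.0, 0.002]
ft_force: [0.5, 0.1, 0.0]
grip_width: 0.0846
grasp_force: 0.0
tube_mouth 0.66 [185.5, 136.1] [0.511  0.1997 0.236 ]
tube_end 0.63 [209.0, 113.5] [0.6757 0.2633 0.236 ]
stamp_handle_end 0.53 [179.6, 145.8] [0.4719 0.1827 0.229 ]
stamp_handle_end 0.24 [356.9, 187.0] [ 0.5054 -0.2096  0.229 ]
scene n 417 z 0.2608 rect [0.5618 0.252 ] 0.1853 0.1232 yaw 21.43 ends [0.4924 0.1753] [0.6598 0.241 ]
223 [0.4416 0.1529 0.2223] [0.4849 0.2039 0.2488]
top of handle 165 [0.4626 0.1687] 33.56032127248556 [0.4472 0.1585] [0.4936 0.1893] ztop [0.24   0.2445 0.2488]
[0.5762 0.2141 0.2649] [0.3558 0.4765 0.5121 1.6119 0.     0.0155]
```

```bash
python3 -m creep '[[[15,-20,-20],[0,0,0]],[[20,-45,-20],[0,0,0]],[[20,-50,0],[0,0,0]],[[20,-50,0],[0,0,0]],[[10,-30,0],[0,0,0]],[[0,0,0],[0,0,0]],[[0,0,0],[0,0,0]]]'
cat > m2.py <<'E'
from h import *
np.set_printoptions(precision=4,suppress=True)
p=cam('top'); P=cloud(p); im=p['image'].astype(int); save(p,'t7.png')
for q,z in(('tube_mouth',.236),('tube_end',.236),('stamp_handle_end',.229),('outline_handle_end',.224),('outline_face_end',.224),('small_pot',.224),('tile',.224)):
    for r in vision.place_of(p,q)[:2]: print(q,r['score'],r['position'],at_z(p,r['position'],z))
tubefit('top',(.578,.214),.115,.252,.266)
ax=np.array([np.cos(.34),np.sin(.34)]); d=P[...,:2]-np.array([.493,.185]); a=d@ax; l=d@np.array([-ax[1],ax[0]])
m=(P[...,2]>.222)&(P[...,2]<.25)&(a<-.005)&(a>-.08)&(abs(l)<.035)
for lo in range(-70,-4,6):
    k=m&(a>lo*1e-3)&(a<=(lo+6)*1e-3)
    if k.sum()>2: print(lo,k.sum(),'lat',l[k].min()*1e3,l[k].max()*1e3,'mean',l[k].mean()*1e3,'z',P[k][:,2].max())
E
python3 m2.py
```

```text
clock: 14.62
eef_pos: [0.5616, 0.0019, 0.307]
tool_rot: [-0.169, 0.986, -0.0, -0.001]
ft_force: [-0.1, -0.2, -1.4]
grip_width: 0.0851
grasp_force: 0.0
tube_mouth 0.87 [194.0, 189.8] [0.4941 0.1817 0.236 ]
tube_end 0.89 [174.8, 123.2] [0.6613 0.2472 0.236 ]
stamp_handle_end 0.51 [199.5, 207.5] [0.4524 0.1651 0.229 ]
stamp_handle_end 0.42 [189.8, 157.3] [0.5771 0.2016 0.229 ]
outline_handle_end 0.75 [329.9, 204.5] [ 0.4831 -0.153   0.224 ]
outline_face_end 0.96 [333.9, 155.1] [ 0.6095 -0.1582  0.224 ]
small_pot 0.68 [367.6, 208.7] [ 0.4792 -0.2455  0.224 ]
small_pot 0.64 [334.0, 154.0] [ 0.6124 -0.1584  0.224 ]
tile 0.63 [192.3, 181.0] [0.5182 0.1901 0.224 ]
tile 0.58 [367.2, 207.4] [ 0.4824 -0.2444  0.224 ]
top n 1043 z 0.2584 rect [0.5632 0.2514] 0.1814 0.1234 yaw 19.99 ends [0.4931 0.1823] [0.6615 0.2436]
-52 21 lat -13.897459304457605 8.868126354803495 mean -2.7467316784945135 z 0.2432588567312094
-46 31 lat -15.397685487721343 12.62573336060666 mean -1.332666207422855 z 0.24430798777942067
-40 27 lat -15.720130837994821 10.899441463078075 mean -3.3911718269184887 z 0.2440168182335457
-34 30 lat -15.843396065932408 12.071345363701274 mean -2.922876240261859 z 0.2461518096861664
-28 30 lat -15.669426713264466 10.674562019377051 mean -2.2634992122755655 z 0.247398368946254
-22 28 lat -15.673361430511454 12.520848470090561 mean -2.0989670536984386 z 0.24846883810650397
-16 30 lat -15.582721087260008 11.893054391967466 mean -2.718181459012084 z 0.2449202054233054
-10 22 lat -15.690399103466767 11.435374270556057 mean -2.7584818821419517 z 0.24527749817250366
```

```bash
python3 -m creep '[[[3,20,0],[0,0,0]],[[5,43,0],[0,0,0]],[[6,45,0],[0,0,0]],[[6,45,0],[0,0,0]],[[5,28,0],[0,0,0]],[[3.5,12,0],[0,0,0]],[[0,0,20],[0,0,0]],[[0,0,30],[0,0,0]],[[0,0,0],[0,0,0]]]' 60
python3 - <<'E'
from h import *
o=bot.get_obs(); M=R.from_quat(o['tool_rot']).as_matrix(); print(1e3*M.T@(np.array([.4707,.1743,.188])-o['eef_pos']),M[:,1],o['joint_pos'])
E
```

```text
clock: 16.2
eef_pos: [0.4688, 0.1738, 0.2545]
tool_rot: [-0.169, 0.986, -0.001, -0.004]
ft_force: [-0.8, 0.0, 0.1]
grip_width: 0.0603
grasp_force: 0.0
[-2.54600266 -0.13338111 66.46089112] [-3.33364686e-01  9.42797926e-01 -2.37371093e-04] [ 3.55076036e-01  2.31566626e-01  1.33736120e-01  1.48118602e+00
 -1.12387015e-04  1.52072992e-02]
```

```bash
python3 -m creep '[[[-2.5,0,20],[0,0,0]],[[0,0,25],[0,0,0]],[[0,0,15],[0,0,0]],[[0,0,6],[0,0,0]],[[0,0,0],[0,0,0]]]' 60
python3 -m creep '[[[0,0,0],[0,0,0]],[[0,0,0],[0,0,0]],[[0,0,0],[0,0,0]],[[0,0,0],[0,0,0]],[[0,0,0],[0,0,0]]]' 18
```

```text
clock: 16.82
eef_pos: [0.4729, 0.1753, 0.1909]
tool_rot: [-0.169, 0.986, -0.0, -0.001]
ft_force: [-0.2, 0.6, 0.5]
grip_width: 0.0598
grasp_force: 0.0
clock: 17.45
eef_pos: [0.4732, 0.1755, 0.1914]
tool_rot: [-0.169, 0.986, -0.0, -0.001]
ft_force: [-0.3, -0.3, 5.9]
grip_width: 0.0264
grasp_force: 60.1
```

```bash
python3 -m creep '[[[0,0,0],[0,0,0]],[[0,0,0],[0,0,0]],[[0,0,2],[0,0,0]],[[0,0,2],[0,0,0]],[[0,0,0],[0,0,0]]]' 45
python3 -m creep '[[[0,0,0],[0,0,0]],[[0,0,0],[0,0,0]],[[0,0,0],[0,0,0]],[[0,0,0],[0,0,0]]]' 18
python3 m.py
```

```text
clock: 18.08
eef_pos: [0.4724, 0.1752, 0.1861]
tool_rot: [-0.169, 0.986, -0.0, -0.002]
ft_force: [-0.3, -0.3, 0.1]
grip_width: 0.0452
grasp_force: 0.0
clock: 18.58
eef_pos: [0.4727, 0.1753, 0.1867]
tool_rot: [-0.169, 0.986, -0.0, -0.001]
ft_force: [-0.7, -0.8, 1.1]
grip_width: 0.0264
grasp_force: 60.3
tube_mouth 0.55 [182.9, 136.4] [0.5062 0.2032 0.236 ]
tube_end 0.66 [209.4, 117.2] [0.6515 0.2426 0.236 ]
stamp_handle_end 0.48 [180.1, 149.6] [0.4561 0.167  0.229 ]
stamp_handle_end 0.24 [314.2, 185.9] [ 0.4655 -0.1445  0.229 ]
scene n 155 z 0.2595 rect [0.5682 0.201 ] 0.2008 0.0435 yaw 13.46 ends [0.468 0.182] [0.6634 0.2288]
327 [0.4433 0.1469 0.2221] [0.4848 0.1985 0.2498]
top of handle 253 [0.4629 0.1678] -75.04659076202171 [0.4551 0.1971] [0.469  0.1449] ztop [0.2409 0.2464 0.2498]
[0.4728 0.1753 0.1866] [ 0.3551  0.2575 -0.008   1.308  -0.      0.0149]
```

```bash
python3 -m creep '[[[3,0,-1],[0,0,0]],[[7,0,0],[0,0,0]],[[10,0,0],[0,0,0]],[[10,0,0],[0,0,0]],[[11,0,0],[0,0,0]],[[11,0,0],[0,0,0]],[[11,0,0],[0,0,0]],[[11,0,0],[0,0,0]],[[11,0,0],[0,0,0]],[[11,0,0],[0,0,0]],[[10,0,0],[0,0,0]],[[6,0,0],[0,0,0]]]'
python3 - <<'E'
from h import *
np.set_printoptions(precision=4,suppress=True)
p=cam('scene'); save(p,'s8.png')
for q in('tube_mouth','tube_end','stamp_handle_end','stamp_face'):
    for r in vision.place_of(p,q)[:2]: print(q,r['score'],r['position'],at_z(p,r['position'],.232 if 'stamp' in q else .236))
E
```

```text
clock: 20.32
eef_pos: [0.3665, 0.1377, 0.1879]
tool_rot: [-0.169, 0.986, -0.0, -0.001]
ft_force: [0.3, 0.4, -1.5]
grip_width: 0.0268
grasp_force: 60.0
tube_mouth 0.56 [184.5, 139.7] [0.4925 0.1863 0.236 ]
tube_end 0.75 [208.4, 116.4] [0.6552 0.2489 0.236 ]
tube_end 0.34 [355.5, 188.5] [ 0.485  -0.2137  0.236 ]
stamp_handle_end 0.89 [154.0, 170.9] [0.3432 0.1302 0.232 ]
stamp_face 0.94 [182.9, 142.5] [0.4852 0.1848 0.232 ]
stamp_face 0.54 [208.5, 113.9] [0.6822 0.2704 0.232 ]
```

```bash
python3 -m creep '[[[8,0,0],[0,0,0]],[[8,0,-3],[0,0,0]],[[4,0,-15],[0,0,0]],[[0,0,-35],[0,0,0]],[[0,0,-25],[0,0,0]],[[0,0,0],[0,0,0]]]'
python3 - <<'E'
from h import *
np.set_printoptions(precision=4,suppress=True)
p=cam('top')
f=lambda c:(c[0]/2.85+140-.32,c[1]/2.85+110-.32)
C=np.array([at_z(p,f(c),.224)[:2] for c in [(503,101),(722,143),(697,328),(470,288)]]); print(C,'edges',np.linalg.norm(C-np.roll(C,1,0),axis=1),'ctr',C.mean(0))
a,b=at_z(p,f((533,287)),.224),at_z(p,f((557,121)),.224); print('outline',a,b,np.linalg.norm(a-b),np.degrees(np.arctan2(*(b-a)[1::-1])))
# rigid fit of corners: model coords
X=np.array([[85,100],[85,-100],[-85,-100],[-85,100]])/1e3
def fit(X,Y):
    H=(X-X.mean(0)).T@(Y-Y.mean(0)); U,S,V=np.linalg.svd(H); Q=V.T@np.diag([1,np.linalg.det(V.T@U.T)])@U.T; return Q,Y.mean(0)-Q@X.mean(0)
Q,t=fit(X,C); print('yaw',np.degrees(np.arctan2(Q[1,0],Q[0,0])),'ctr',t,'res',(C-X@Q.T-t)*1e3)
print('handle',Q@[-.07,.048]+t,'face',Q@[.07,.048]+t,'tile',Q@[-.045,-.048]+t,'pot',Q@[.04,-.048]+t)
X2=np.vstack([X,[[-.075,.048],[.075,.048]]]); C2=np.vstack([C,a[:2],b[:2]]); Q,t=fit(X2,C2); print('yaw2',np.degrees(np.arctan2(Q[1,0],Q[0,0])),'handle',Q@[-.07,.048]+t,'face',Q@[.07,.048]+t)
p=cam('scene')
for q in('stamp_handle_end','stamp_face','tube_mouth','tube_end'):
    for r in vision.place_of(p,q)[:1]: print(q,r['score'],r['position'],at_z(p,r['position'],.306 if 'st' in q[:2] else .236))
o=bot.get_obs();print(o['eef_pos'],o['grip_width'],o['joint_pos'])
E
```

```text
clock: 21.32
eef_pos: [0.3494, 0.1317, 0.2677]
tool_rot: [-0.169, 0.986, 0.0, 0.001]
ft_force: [-0.0, 0.3, -1.8]
grip_width: 0.0264
grasp_force: 60.0
[[ 0.6325 -0.1126]
 [ 0.6075 -0.3064]
 [ 0.4425 -0.2867]
 [ 0.4633 -0.0918]] edges [0.1705 0.1953 0.1662 0.196 ] ctr [ 0.5365 -0.1994]
outline [ 0.468  -0.1457  0.224 ] [ 0.6175 -0.161   0.224 ] 0.15024681487443795 -5.834732868492646
yaw -6.804226430450082 ctr [ 0.5365 -0.1994] res [[-0.2134 -2.511 ]
 [-1.4847  2.3677]
 [ 2.2914  1.9299]
 [-0.5934 -1.7866]]
handle [ 0.4726 -0.1434] face [ 0.6117 -0.16  ] tile [ 0.4861 -0.2417] pot [ 0.5705 -0.2518]
yaw2 -6.705328580537601 handle [ 0.4728 -0.1441] face [ 0.6118 -0.1604]
stamp_handle_end 0.74 [146.8, 135.7] [0.3328 0.1274 0.306 ]
stamp_face 0.56 [176.6, 109.3] [0.4834 0.1946 0.306 ]
tube_mouth 0.58 [185.9, 137.4] [0.5052 0.1934 0.236 ]
tube_end 0.67 [213.1, 115.0] [0.6717 0.2464 0.236 ]
[0.3477 0.1311 0.2648] 0.026638280737444252 [ 0.3604 -0.0328 -0.1372  1.4717  0.0001  0.0202]
```

```bash
cat > pz.py <<'E'
import sys; from h import *
def planz(T,yawY,w,above=None):
    """go to T (m) with tool y at yawY deg; w = row weights"""
    o=bot.get_obs(); M0=R.from_quat(o['tool_rot']); p=np.array(o['eef_pos'])*1e3; y=M0.as_matrix()[:,1]; cur=np.degrees(np.arctan2(y[1],y[0])); T=np.array(T)*1e3
    tot=-np.radians(yawY-cur); D=T-p; w=np.array(w,float)/sum(w); print('cur yaw',cur,'D',D.round(1),'tilt',M0.as_matrix()[2].round(4))
    rows=[]
    for k in w: rows.append([M0.inv().apply(D*k).round(1).tolist(),[0,0,round(tot*k,3)]]); M0=M0*R.from_rotvec([0,0,tot*k])
    print(rows)
E
python3 -c "
from pz import *
planz((.4966,-.1469,.290),83.3,[1,2,2.5,2.5,2.5,2.5,2.5,2,1,.5])"
```

```text
cur yaw 109.49228545756222 D [ 148.9 -278.    25.2] tilt [ 0.0053 -0.     -1.    ]
[[[-2.5, -16.4, -1.3], [0, 0, np.float64(0.024)]], [[-5.8, -32.7, -2.7], [0, 0, np.float64(0.048)]], [[-9.2, -40.5, -3.3], [0, 0, np.float64(0.06)]], [[-11.6, -39.8, -3.3], [0, 0, np.float64(0.06)]], [[-14.0, -39.1, -3.3], [0, 0, np.float64(0.06)]], [[-16.3, -38.2, -3.3], [0, 0, np.float64(0.06)]], [[-18.6, -37.1, -3.3], [0, 0, np.float64(0.06)]], [[-16.6, -28.7, -2.7], [0, 0, np.float64(0.048)]], [[-9.0, -14.0, -1.3], [0, 0, np.float64(0.024)]], [[-4.7, -6.9, -0.7], [0, 0, np.float64(0.012)]]]
```

```bash
python3 -m creep '[[[-2.5,-16.4,-2],[0,0,0.024]],[[-5.8,-32.7,-3],[0,0,0.048]],[[-9.2,-40.5,-3.3],[0,0,0.06]],[[-11.6,-39.8,-3.3],[0,0,0.06]],[[-14,-39.1,-3.3],[0,0,0.06]],[[-16.3,-38.2,-3.3],[0,0,0.06]],[[-18.6,-37.1,-3.3],[0,0,0.06]],[[-16.6,-28.7,-2],[0,0,0.048]],[[-9,-14,-1],[0,0,0.024]],[[-4.7,-6.9,0],[0,0,0.012]],[[0,0,0],[0,0,0]],[[0,0,0],[0,0,0]]]'
cat > m3.py <<'E'
from h import *
np.set_printoptions(precision=4,suppress=True)
o=bot.get_obs(); Z=o['eef_pos'][2]+.045
p=cam('scene'); save(p,'s9.png')
for q in('stamp_handle_end','stamp_face','outline_handle_end','outline_face_end','small_pot','tile'):
    for r in vision.place_of(p,q)[:2]: print(q,round(r['score'],2),r['position'],at_z(p,r['position'],Z if 'st' in q[:2] else .224)[:2])
P=cloud(p); M=R.from_quat(o['tool_rot']).as_matrix(); d=(P-o['eef_pos'])@M  # tool coords
k=(d[...,0]<-20e-3)&(d[...,0]>-.13)&(abs(d[...,1])<.03)&(d[...,2]>-.075)&(d[...,2]<-.015)
k&=(p['z_map']>0)
for lo in range(-125,-25,10):
    j=k&(d[...,0]>lo*1e-3)&(d[...,0]<=(lo+10)*1e-3)
    if j.sum()>3: print(lo,j.sum(),'y',d[j][:,1].min()*1e3,d[j][:,1].max()*1e3,'z',P[j][:,2].min(),np.percentile(P[j][:,2],97))
E
python3 m3.py; python3 -c "
from pz import *
planz((.4966,-.1469,.205),83.3,[1,2,2,1])"
```

```text
clock: 23.12
eef_pos: [0.4972, -0.1457, 0.2904]
tool_rot: [0.057, 0.998, -0.0, -0.001]
ft_force: [0.1, 0.3, -0.2]
grip_width: 0.0268
grasp_force: 60.0
stamp_handle_end 0.6 [321.2, 129.6] [ 0.4658 -0.1474]
stamp_face 0.81 [358.5, 106.0] [ 0.6385 -0.1487]
outline_handle_end 0.56 [313.7, 185.2] [ 0.4766 -0.1386]
outline_face_end 0.64 [351.8, 164.3] [ 0.6063 -0.1619]
small_pot 0.87 [392.7, 182.5] [ 0.5713 -0.2555]
small_pot 0.4 [359.0, 107.9] [ 1.0041 -0.0312]
tile 0.91 [369.7, 202.1] [ 0.4738 -0.2448]
-115 21 y -16.881473452834868 -6.586328722308496 z 0.330294504517565 0.3549093736215114
-105 32 y -17.38755445453305 -8.043719065389476 z 0.3240394169644589 0.3537521797332549
-95 31 y -17.571990296557317 -10.454847208206395 z 0.331866298971612 0.35192102995124025
-85 30 y -17.371927244846074 -8.122837996794317 z 0.3230425956084915 0.34833198892533995
-75 43 y -16.497770563375884 -5.341277672338704 z 0.32302940864112734 0.34830107742469746
-65 32 y -15.13213287851009 -7.726948147531154 z 0.32581226978365907 0.34669479127464964
-55 27 y -14.485305576401595 -8.601479348703062 z 0.3308550372442157 0.3474087605674854
-45 24 y -14.271328117863703 -9.773769230779576 z 0.33029723343752343 0.34549501214376444
cur yaw 83.39700262739024 D [ -0.9  -0.5 -85.4] tilt [ 0.0025 -0.0014 -1.    ]
[[[0.1, -0.1, 14.2], [0, 0, np.float64(0.0)]], [[0.2, -0.2, 28.5], [0, 0, np.float64(0.001)]], [[0.2, -0.2, 28.5], [0, 0, np.float64(0.001)]], [[0.1, -0.1, 14.2], [0, 0, np.float64(0.0)]]]
```

```bash
python3 -m creep '[[[0,-0.4,14],[0,0,0]],[[0,-0.4,25],[0,0.02,0]],[[0,0,24],[0,0.02,0]],[[0,0,12],[0,0,0]],[[0,0,5],[0,0,0]],[[0,0,0],[0,0,0]],[[0,0,0],[0,0,0]]]'; python3 m3.py
python3 - <<'E'
from h import *
p=cam('scene'); cv2.imwrite('pics/s10c.png',cv2.resize(p['image'][120:225,280:420],(800,600),interpolation=cv2.INTER_CUBIC))
E
```

```text
clock: 24.35
eef_pos: [0.4966, -0.1476, 0.2112]
tool_rot: [0.058, 0.998, 0.0, -0.02]
ft_force: [1.3, 0.1, -0.6]
grip_width: 0.0265
grasp_force: 60.0
stamp_handle_end 0.93 [315.5, 173.1] [ 0.462  -0.1462]
stamp_handle_end 0.46 [314.9, 186.6] [ 0.4143 -0.1678]
stamp_face 0.62 [357.9, 145.3] [ 0.6336 -0.1602]
outline_handle_end 0.88 [313.2, 185.3] [ 0.4758 -0.138 ]
outline_handle_end 0.43 [353.4, 147.9] [ 0.6941 -0.1319]
outline_face_end 0.86 [355.0, 163.6] [ 0.6135 -0.166 ]
small_pot 0.76 [391.9, 182.3] [ 0.5712 -0.2541]
tile 0.67 [374.4, 200.2] [ 0.4849 -0.2493]
tile 0.47 [356.5, 189.2] [ 0.5064 -0.2092]
-125 33 y -27.912151063637644 6.585246875853301 z 0.22453847889844072 0.2266673127990249
-115 54 y -29.975654757429798 7.22659009112172 z 0.22466879773545706 0.26651095902696037
-105 68 y -28.988324379991642 10.298769605777775 z 0.22432150360758613 0.2665911555859111
-95 61 y -29.84866108359609 10.702386433859777 z 0.22408426813608304 0.2654115524584185
-85 65 y -28.1019226297562 9.514734574733096 z 0.22438918414450532 0.2717793013450356
-75 61 y -28.516451791629976 4.337961522544704 z 0.22428968469345403 0.26412311314675957
-65 52 y -29.96315743143426 -0.34778035117864997 z 0.2243329860270777 0.2612640965051634
-55 50 y -29.708844304247524 -1.474459808546508 z 0.2241127774974384 0.26185277724330036
-45 51 y -28.509638998314674 -1.7401620064730714 z 0.2247006851423362 0.2623469883466435
-35 31 y -29.170521190566475 8.87970617395763 z 0.2249487775417929 0.2568909444232458
```

View pics/s10c.png

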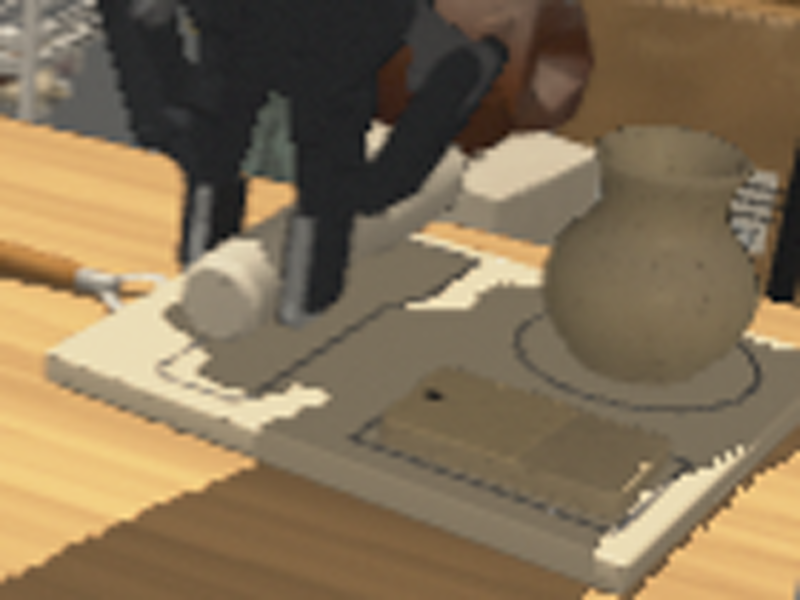

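The crop shows the stamp hanging over its outline, the handle end at about (316,173) above the outline's near edge at about (316,187). Pot and tile are in their marks. I'll compare the stamp with the visible pencil line in the same camera.

```bash
cat > m4.py <<'E'
from h import *
np.set_printoptions(precision=4,suppress=True)
o=bot.get_obs(); p=cam('scene'); P=cloud(p); M=R.from_quat(o['tool_rot']).as_matrix(); M[:,0]-=0; 
X=np.array([M[0,0],M[1,0],0]);X/=np.linalg.norm(X);Y=np.array([-X[1],X[0],0])*-1
if Y@M[:,1]<0: Y=-Y
print('eef',o['eef_pos'],'yawY',np.degrees(np.arctan2(Y[1],Y[0])))
rel=lambda q:np.array([(q-o['eef_pos'])@X,(q-o['eef_pos'])@Y])*1e3
g=lambda c:(c[0]/5.714+280-.41,c[1]/5.714+120-.41)
for nm,c in (('corner -y',(250,396)),('corner +y',(160,368)),('-y edge a',(300,366)),('-y edge b',(385,308)),('neck-head -y',(470,262))): print(nm,rel(at_z(p,g(c),.224)))
d=P-o['eef_pos']; a=d@X*1e3; l=d@Y*1e3; k=(p['z_map']>0)&(P[...,2]>.236)&(abs(l)<30)&(P[...,2]<.275)
for lo in list(range(-125,-25,10))+[15,20,25]:
    j=k&(a>lo)&(a<=lo+(10 if lo<0 else 5))
    if j.sum()>2: print(lo,j.sum(),'y',l[j].min().round(1),l[j].max().round(1),'ztop',np.percentile(P[j][:,2],97).round(4))
E
python3 m4.py
```

```text
eef [ 0.4962 -0.1474  0.2104] yawY 83.36086136192775
corner -y [ 21.3175 -14.4149]
corner +y [23.7003 17.5924]
-y edge a [ -7.5369 -15.6586]
-y edge b [-65.1878 -15.2688]
neck-head -y [-119.6717  -19.6495]
-115 21 y -17.1 -9.9 ztop 0.2671
-105 20 y -16.7 -11.3 ztop 0.2658
-95 24 y -17.0 6.7 ztop 0.2667
-85 24 y -16.5 7.5 ztop 0.272
-75 26 y -16.1 -5.3 ztop 0.2604
-65 16 y -14.4 -12.8 ztop 0.2613
-55 15 y -14.0 -10.0 ztop 0.2623
-45 17 y -14.5 -11.6 ztop 0.2621
15 24 y -14.3 5.5 ztop 0.2681
20 64 y -14.5 13.1 ztop 0.268
25 115 y -13.7 11.6 ztop 0.2655
```

```bash
cat >> m4.py <<'E'
print('--')
for lo in range(10,40,3):
    j=k&(a>lo)&(a<=lo+3)&(abs(l)<16)
    if j.sum(): print(lo,j.sum(),'z',P[j][:,2].min().round(4),P[j][:,2].max().round(4))
for lo in range(-140,-100,3):
    j=k&(a>lo)&(a<=lo+3)&(abs(l)<18)
    if j.sum(): print(lo,j.sum(),'z',P[j][:,2].min().round(4),P[j][:,2].max().round(4))
for r in vision.place_of(p,'stamp_handle_end')[:1]: print(rel(at_z(p,r['position'],.247)))
for r in vision.place_of(p,'stamp_face')[:1]: print(rel(at_z(p,r['position'],.25)))
E
python3 m4.py | sed -n '/--/,$p'
```

```text
--
10 21 z 0.2461 0.268
13 11 z 0.2506 0.2685
16 18 z 0.2503 0.268
19 19 z 0.2496 0.268
22 45 z 0.2415 0.2676
25 116 z 0.2422 0.2671
28 3 z 0.2522 0.2628
-116 2 z 0.2597 0.262
-113 4 z 0.2521 0.2681
-110 9 z 0.2495 0.2651
-107 9 z 0.2529 0.2684
-104 4 z 0.2488 0.2669
-101 9 z 0.2478 0.2657
[13.1776 -1.4619]
[-132.0463    9.1818]
```

```bash
python3 - <<'E'
from h import *
np.set_printoptions(precision=1,suppress=True)
import scipy.ndimage as nd
yaw=np.radians(-6.7); H=np.array([.4728,-.1441]); u=np.array([np.cos(yaw),np.sin(yaw)]); n=np.array([-u[1],u[0]])
for nm in('top','scene'):
    p=cam(nm); im=cv2.cvtColor(cv2.imread(f'pics/{nm}0.png'),cv2.COLOR_BGR2GRAY).astype(float)
    def prof(A):
        A=np.array([[*a,.224] for a in A]); uv=cv2.projectPoints(A,np.array(p['rvec'],float),np.array(p['tvec'],float),np.array(p['K'],float),np.array([p['k1'],0,0,0.]))[0].reshape(-1,2)
        return nd.map_coordinates(im,[uv[:,1],uv[:,0]],order=1)
    def scan(base,dr,side,s):  # average parallel profiles, report the darkest spot
        f=np.mean([prof([base+side*o+dr*t for t in s]) for o in np.linspace(-.006,.006,7)],0); i=f.argmin(); bg=np.median(f); w=np.clip(bg-f-4,0,None)*(abs(s-s[i])<.004); return (s*w).sum()/max(w.sum(),1e-9)*1e3, f.min()-bg
    s=np.arange(-.016,.0161,.0005)
    print(nm,'handle line (want -5):',scan(H,u,n,s),' head line (want +5 past face):',scan(H+u*.14,u,n,s))
    for x in(.02,.04,.06,.115,.13): 
        h=.0165 if x<.09 else .023; q=np.arange(-.009,.0091,.0005)
        print('  x',x*1e3,'+y edge off',scan(H+u*x+n*h,n,u,q),'-y edge off',scan(H+u*x-n*h,n,u,q))
E
```

```text
top handle line (want -5): (np.float64(-14.58341667620632), np.float64(-56.84586961935901))  head line (want +5 past face): (np.float64(6.1544669596535035), np.float64(-32.88543536956618))
  x 20.0 +y edge off (np.float64(0.08393420822468385), np.float64(-38.689526739970745)) -y edge off (np.float64(0.09286853130277578), np.float64(-39.17946924077481))
  x 40.0 +y edge off (np.float64(0.044590026888513185), np.float64(-36.82733838894421)) -y edge off (np.float64(0.06639363139271323), np.float64(-41.79995275013255))
  x 60.0 +y edge off (np.float64(-0.011689081140824406), np.float64(-35.81657904514995)) -y edge off (np.float64(0.06795842035423327), np.float64(-45.25123912581827))
  x 115.0 +y edge off (np.float64(-0.48773427926249857), np.float64(-33.83451200549774)) -y edge off (np.float64(-0.3273450584043617), np.float64(-37.79720640674819))
  x 130.0 +y edge off (np.float64(-0.5138208078663349), np.float64(-34.748769333593486)) -y edge off (np.float64(-0.4614261612557624), np.float64(-35.34248282820829))
scene handle line (want -5): (np.float64(-3.9273955544095105), np.float64(-41.
[... 231 characters left out ...]
3367559751429), np.float64(-57.23740845883418))
  x 40.0 +y edge off (np.float64(1.079983682772845), np.float64(-52.19782957089612)) -y edge off (np.float64(0.9767469391148975), np.float64(-59.02088202634826))
  x 60.0 +y edge off (np.float64(0.9872391077311036), np.float64(-41.98146200404497)) -y edge off (np.float64(1.1434320483333145), np.float64(-62.006227129012984))
  x 115.0 +y edge off (np.float64(0.6351043480246213), np.float64(-46.81827262718147)) -y edge off (np.float64(0.7147120495017621), np.float64(-45.48542453170799))
  x 130.0 +y edge off (np.float64(0.4207017690302427), np.float64(-45.71810898435905)) -y edge off (np.float64(0.679200512587192), np.float64(-44.74769088240615))
```

```bash
python3 -m creep '[[[-2,0.6,0],[0,-0.02,0.002]],[[-2.1,0.6,0],[0,-0.02,0.002]],[[0,0,3],[0,0,0]],[[0,0,3],[0,0,0]],[[0,0,0],[0,0,0]],[[0,0,0],[0,0,0]]]'; python3 m4.py
```

```text
clock: 25.8
eef_pos: [0.5003, -0.1468, 0.204]
tool_rot: [0.06, 0.998, -0.001, -0.001]
ft_force: [0.4, 0.8, -1.8]
grip_width: 0.0263
grasp_force: 60.0
eef [ 0.5003 -0.1468  0.204 ] yawY 83.13553014839322
corner -y [ 25.3344 -15.681 ]
corner +y [27.8431 16.3166]
-y edge a [ -3.5246 -16.8112]
-y edge b [-61.1736 -16.1947]
neck-head -y [-115.6742  -20.3611]
-115 15 y -16.3 -10.6 ztop 0.2648
-105 19 y -16.9 -11.6 ztop 0.263
-95 23 y -17.6 7.1 ztop 0.2693
-85 25 y -17.0 7.2 ztop 0.269
-75 24 y -15.7 4.7 ztop 0.268
-65 14 y -14.9 -12.2 ztop 0.2547
-55 14 y -14.3 -12.1 ztop 0.2545
-45 15 y -14.0 -12.0 ztop 0.2567
-35 3 y -13.7 6.6 ztop 0.2617
15 29 y -14.4 3.6 ztop 0.2609
20 37 y -14.5 13.8 ztop 0.2609
25 143 y -14.3 11.7 ztop 0.2587
--
10 39 z 0.2407 0.2744
13 23 z 0.2434 0.2679
16 13 z 0.2419 0.2609
19 20 z 0.2415 0.2612
22 23 z 0.2382 0.2606
25 95 z 0.2369 0.2603
28 48 z 0.2364 0.259
-113 2 z 0.2484 0.2652
-110 7 z 0.2455 0.2644
-107 9 z 0.2491 0.2641
-104 5 z 0.2547 0.2616
-101 5 z 0.2483 0.261
[31.5462 -8.8467]
[-124.1886    2.9226]
```

```bash
python3 -m creep '[[[0,0.4,1.5],[0,0,0]],[[0,0,1.5],[0,0,0]],[[0,0,1],[0,0,0]],[[0,0,0],[0,0,0]]]'; python3 -m creep '[[[0,0,1],[0,0,0]],[[0,0,0],[0,0,0]]]'; python3 -m creep '[[[0,0,1],[0,0,0]],[[0,0,0],[0,0,0]]]'
```

```text
clock: 26.45
eef_pos: [0.5002, -0.1463, 0.2]
tool_rot: [0.06, 0.998, -0.001, -0.002]
ft_force: [-0.3, -0.5, -0.7]
grip_width: 0.0268
grasp_force: 60.0
clock: 26.7
eef_pos: [0.5003, -0.1463, 0.1991]
tool_rot: [0.06, 0.998, -0.001, -0.001]
ft_force: [-0.6, -0.0, -0.8]
grip_width: 0.0267
grasp_force: 60.0
clock: 26.95
eef_pos: [0.5003, -0.1463, 0.1981]
tool_rot: [0.06, 0.998, -0.001, -0.001]
ft_force: [0.5, 1.1, -1.6]
grip_width: 0.0267
grasp_force: 60.0
```

```bash
python3 -m creep '[[[0,0,1],[0,0,0]],[[0,0,0],[0,0,0]]]' | grep -E 'eef|ft_'; python3 -m creep '[[[0,0,0.7],[0,0,0]],[[0,0,0],[0,0,0]]]'| grep -E 'eef|ft_'; python3 m4.py | grep -vE 'edge|corner|neck'
```

```text
eef_pos: [0.5004, -0.1464, 0.1972]
ft_force: [-1.2, -0.8, -0.5]
eef_pos: [0.5005, -0.1464, 0.197]
ft_force: [0.1, 0.1, 2.9]
eef [ 0.5005 -0.1464  0.197 ] yawY 83.13556134012731
-115 15 y -16.9 -11.7 ztop 0.2579
-105 25 y -16.8 8.4 ztop 0.2579
-95 20 y -16.4 8.1 ztop 0.2617
-85 23 y -17.2 6.6 ztop 0.2617
-75 19 y -15.7 4.5 ztop 0.2602
-65 12 y -14.3 -12.1 ztop 0.2478
-55 11 y -13.8 -12.7 ztop 0.2457
-45 18 y -14.3 -12.1 ztop 0.2487
15 25 y -14.2 5.5 ztop 0.2546
20 36 y -14.8 12.6 ztop 0.2537
25 99 y -14.0 11.6 ztop 0.2527
--
10 48 z 0.2382 0.275
13 17 z 0.237 0.2567
16 17 z 0.2425 0.2551
19 16 z 0.2389 0.2549
22 25 z 0.2361 0.2535
25 63 z 0.2361 0.2529
28 39 z 0.2361 0.2532
-113 3 z 0.2469 0.2531
-110 5 z 0.2453 0.258
-107 10 z 0.2402 0.2578
-104 5 z 0.2416 0.2541
-101 9 z 0.2377 0.2565
[ 43.7417 -10.0124]
[-98.801  -4.023]
```

Both the head (top 0.258) and the handle end (top 0.253) are down on the shelf to within about 1 mm. Release.

```bash
python3 -m creep '[[[0,0,0],[0,0,0]],[[0,0,0],[0,0,0]],[[0,0,0],[0,0,0]],[[0,0,0],[0,0,0]]]' 50 | grep -E 'eef|ft_|grip'; python3 -m creep '[[[0,0,-8],[0,0,0]],[[0,0,-15],[0,0,0]],[[0,0,-30],[0,0,0]],[[0,0,-40],[0,0,0]],[[15,20,-20],[0,0,0]],[[20,45,0],[0,0,0]],[[20,55,0],[0,0,0]],[[20,55,0],[0,0,0]],[[10,40,0],[0,0,0]],[[0,0,0],[0,0,0]],[[0,0,0],[0,0,0]]]'
python3 - <<'E'
from h import *
np.set_printoptions(precision=4,suppress=True)
for nm in('top','scene'):
    p=cam(nm); save(p,nm+'F.png')
    for q,z in(('stamp_handle_end',.238),('stamp_face',.241),('tube_mouth',.236),('tube_end',.236),('small_pot',.224),('tile',.224)):
        for r in vision.place_of(p,q)[:1]: print(nm,q,round(r['score'],2),r['position'],at_z(p,r['position'],z))
a=cv2.imread('pics/topF.png')[110:240,140:400]; b=cv2.imread('pics/sceneF.png')[90:220,140:400]
cv2.imwrite('pics/final.png',cv2.resize(np.vstack([a,b]),(600,600),interpolation=cv2.INTER_CUBIC))
E
```

```text
eef_pos: [0.5002, -0.1463, 0.1963]
ft_force: [-0.2, -0.7, -0.3]
grip_width: 0.0499
clock: 29.48
eef_pos: [0.4422, 0.0772, 0.3102]
tool_rot: [0.06, 0.998, -0.001, -0.001]
ft_force: [0.2, 0.3, 0.0]
grip_width: 0.0499
grasp_force: 0.0
top stamp_handle_end 0.65 [329.0, 205.5] [ 0.478  -0.1488  0.238 ]
top stamp_face 0.57 [339.4, 150.9] [ 0.6163 -0.1688  0.241 ]
top tube_end 0.61 [175.9, 122.1] [0.6644 0.2447 0.236 ]
top small_pot 0.56 [372.7, 169.9] [ 0.578  -0.2561  0.224 ]
top tile 0.95 [364.4, 208.6] [ 0.4789 -0.2377  0.224 ]
scene stamp_handle_end 0.97 [317.4, 178.2] [ 0.4803 -0.143   0.238 ]
scene stamp_face 0.9 [354.3, 154.7] [ 0.6175 -0.1607  0.241 ]
scene tube_mouth 0.6 [186.3, 137.8] [0.5038 0.191  0.236 ]
scene tube_end 0.72 [211.3, 116.2] [0.6609 0.2439 0.236 ]
scene small_pot 0.6 [395.6, 181.7] [ 0.5778 -0.2591  0.224 ]
scene tile 0.79 [371.0, 199.2] [ 0.485  -0.2432  0.224 ]
```

View pics/final.png

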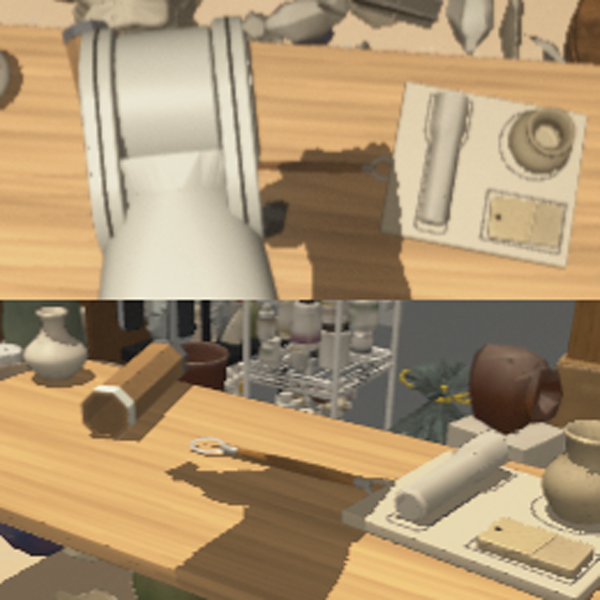

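The final picture shows the tube lying empty on the board, the stamp on its outline with its head at the wide end, and the pot and tile in their marks. The stamp may sit a little towards the head end, so I'll measure that.

```bash
python3 - <<'E'
from h import *
np.set_printoptions(precision=1,suppress=True,linewidth=200)
import scipy.ndimage as nd
yaw=np.radians(-6.9); u=np.array([np.cos(yaw),np.sin(yaw)]); n=np.array([-u[1],u[0]]); H=np.array([.4728,-.1441])+.0011*u
for nm,lat in(('top',0),('scene',.001)):
    p=cam(nm); P=cloud(p); d=P[...,:2]-(H+lat*n); a=d@u*1e3; l=d@n*1e3
    k=(P[...,2]>.229)&(P[...,2]<.27)&(abs(l)<28)&(a>-30)&(a<165)&(p['z_map']>0)
    print(nm,k.sum(),'along 0..140: pct',np.percentile(a[k],[.5,1,2,5,95,98,99,99.5]))
    for lo in(-5,5,20,40,60,80,105,115,125,135):
        j=k&(a>lo)&(a<=lo+10)
        if j.sum()>3: print('  ',lo,j.sum(),'lat',np.percentile(l[j],[2,98]),'ztop',np.percentile(P[j][:,2],97).round(4))
    im=cv2.cvtColor(p['image'],cv2.COLOR_BGR2GRAY).astype(float); s=np.arange(-22,12,1)*1e-3
    for o in(-.006,0,.006):
        A=np.array([[*(H+lat*n+u*t+n*o),.224] for t in s]); uv=cv2.projectPoints(A,np.array(p['rvec'],float),np.array(p['tvec'],float),np.array(p['K'],float),np.array([p['k1'],0,0,0.]))[0].reshape(-1,2)
        print('   prof',o,nd.map_coordinates(im,[uv[:,1],uv[:,0]],order=1).astype(int))
E
```

```text
top 740 along 0..140: pct [  0.3   0.4   1.6   6.1 134.  137.4 138.6 138.8]
   -5 36 lat [-10.3  13.5] ztop 0.2535
   5 48 lat [-12.2  15. ] ztop 0.2545
   20 54 lat [-12.6  15.4] ztop 0.2553
   40 49 lat [-11.2  15.3] ztop 0.2568
   60 50 lat [-10.8  16. ] ztop 0.2555
   80 50 lat [-11.7  15.6] ztop 0.2556
   105 56 lat [-12.7  18.9] ztop 0.2601
   115 60 lat [-13.9  19.2] ztop 0.2598
   125 57 lat [-12.2  19.4] ztop 0.2609
   135 29 lat [-13.7  19.5] ztop 0.2595
   prof -0.006 [166 164 163 162 156 149 154 167 179 191 203 209 210 210 198 186 182 185 188 197 205 207 201 196 177 158 147 148 149 159 169 176 178 179]
   prof 0 [166 164 162 157 153 155 161 169 183 198 205 209 211 207 202 190 176 164 173 183 192 200 205 187 169 153 138 126 142 157 170 180 189 192]
   prof 0.006 [167 166 166 165 159 154 155 168 181 192 203 210 211 212 202 190 182 185 188 195 203 207 201 195 178 158 141 142 144 152 163 173 178 182]
scene 839 along 0..140: pct [ -2.6  -2.4  -2.   -1.4 129.3 134.  136.3 136.8]
   -5 159 lat [-13.8  10.7] ztop 0.2529
   5 57 lat [-14.5   5.2] ztop 0.254
   20 54 lat [-14.5   4.9] ztop 0.2545
   40 46 lat [-14.1   3.5] ztop 0.2549
   60 46 lat [-13.9   3.7] ztop 0.2558
   80 43 lat [-13.7   7.6] ztop 0.2567
   105 55 lat [-15.9   5.7] ztop 0.26
   115 46 lat [-16.3   7.1] ztop 0.2604
   125 46 lat [-16.    8.1] ztop 0.2606
   135 15 lat [-15.5   7.3] ztop 0.2606
   prof -0.006 [143 146 151 159 171 186 199 209 215 217 216 215 214 214 211 197 185 178 176 182 197 207 211 213 213 193 164 141 124 111 107 107 106 106]
   prof 0 [142 145 151 157 170 185 198 208 214 216 215 215 215 214 209 194 184 180 181 190 202 210 212 213 213 196 177 159 140 123 118 120 120 121]
   prof 0.006 [138 141 147 155 170 185 197 207 214 215 215 215 215 215 209 200 196 196 199 208 213 214 214 213 212 196 178 159 139 125 122 124 126 127]
```

```bash
python3 -c "
from workcell import workorder
print(workorder.job_done())"
```

```text
the job is handed in; nothing more can be done
None
```

The job is handed in at about 30 s on the robot's clock: the stamp lies on the kiln shelf inside its outline (measured within about 2 mm), head in the wide end; the tube lies empty and released on the ware board, and the pot and tile stand in their marks.

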